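# Seat the keyed gear on its shaft

### The arm

A 6-joint arm with a two-finger parallel gripper is mounted at the origin on a cart in front of the work surface, level with it; the furniture and walls round the work are solid. World frame = base frame: x ahead of the robot, y to its left, z up, the work surface at z = 0. Lengths are in m, angles in rad, forces in N, time in s.
With the tool pointing down it reaches from about 0.425 to 0.95 m from the base axis. Payload 3.5 kg.
Tool frame: the origin (TCP) lies at the very end of the fingers, on their centre line; the grasp point (between the pads) lies 19 mm behind it (ctrl.grip_point_offset is the distance from the TCP to the grasp point, in m); z points along the fingers, y is the line along which they close (so a half turn about z gives the same grasp; the last joint's range is limited). The gripper opens to 85 mm and grips with 20 to 120 N. Pads are 22 mm wide; open, the fingers measure 114 mm over their backs; the gripper's body (76 mm by 85 mm) begins 54 mm behind the grasp point. The pads swing forward as they close: fully open they stand 13 mm farther back than shut.
Start: joints at [1.026, 0.286, 1.577, -0, 1.279, -0.15], TCP at [0.26, 0.623, 0.231] pointing down, gripper open.
Joint ranges: [-2.77, 2.77], [-0.9, 2.22], [0.21, 2.48], [-1.53, 4.67], [0.24, 2.81], [-2.84, 2.84]. Speed limits (rad/s): [2.79, 2.79, 3.14, 3.14, 3.14, 3.14].

### API

Orientations are given as a unit quaternion [x, y, z, w].
In Python, from plant import telemetry, vision, ctrl gives the robot as it stands.
- The arm moves only by the tool arm_command, never from a script. Its argument "series" is one flat list of numbers, 7 for each row, row after row: the shift along the tool's x, y, z in cm, then the turn, a rotation vector about the tool's x, y, z in degrees, then the closure, from 0 (fully open) to 1 (shut). A call has 1 to 10 rows; each row is the pose to reach, as a shift and turn from the pose commanded when the call began, along the tool's axes at that moment; what a row does not reach only later rows make up. A row lasts 1/12 s, in which the tool goes at most 41.7 mm and 7.16 degrees, less where a joint would pass 70% of its speed; a pose out of reach is approached as far as the arm can. A call with a gripper value outside its range is refused whole. The fingers move at their own pace and stop on an object; "force" is the grip in N (left out, the last holds). Time passes only in rows, so rows that repeat a pose let the fingers close. It gives the time, the measured TCP pose, the force, the opening and the grip force at its end, in the units of the state.
- telemetry.get_state(): the state, without advancing time (a new reading comes with each control period).
- vision.read_camera(name): name is "side" or "top"; returns a dict with "color" (384x512x3 uint8, blue, green, red), "K" (3x3 intrinsics, pixels), "rvec" (rotation vector, rad) and "tvec" (3), from world to camera coordinates, as OpenCV has them. Camera axes: x right, y down, z forward; pixel columns grow to the right and rows downward; lengths in m; the calibration is good to about 2 mm. A picture is of the moment at which its call begins. There is no depth.
- ctrl.sign_off(): hands the job in; it is judged then, once.
The state is a dict: "time": time; "qpos": joint angles; "dq": joint speeds; "joint_efforts": joint torques, N m; "eef_pos": TCP position; "tcp_rot": TCP orientation; "contact_force": force on the tool from outside, world axes, zero at the start; "wrist_torque": the same for the moment, N m; "opening": opening from 0.0 (shut) to 1.0 (fully open); "finger_force": force on a finger pad.
Only numpy, scipy, OpenCV 4.12 (cv2) and the standard library are available. Lean on these libraries where they do the work, as an engineer would, in place of code of your own. Each camera call takes 0.05 s, during which the arm holds its last target. There are 200 camera calls.

### The job

On the desk two classroom drive wheels sit on upright shafts with a cross key; the toothed gear is still perched on top of its key. Turn the gear on its shaft, without lifting it off, until its keyway drops over the key and the gear lies fully down and flat on its base board, then let go. Leave the smooth pulley on the other shaft as it is.

Things in the scene. Friction and masses are not known exactly. Their poses are not given: they have to be found in the camera images.
- gear_boss (a point): Loose wooden gear: toothed disc 78 mm wide, 20 mm thick, round boss on top 40 mm wide, 44 mm tall, 160 g, bore 20 mm. A keyway slot 22 mm wide runs right across and through the disc, seen from above as two opposite gaps in the teeth. Point: centre of the boss, on the axis, 22 mm above the disc, 42 mm above the gear's underside. x: along the keyway (half a turn makes no difference); z: up the axis.
- gear_stand_key (a point): Key of the gear's stand: steel bar 100 x 8 mm, 14 mm high, across the shaft's foot on a fixed plywood board 112 x 112 x 18 mm; its ends pass the gear. Point: on the shaft's axis at the board's top, 18 mm above the desk. x: along the key; z: up. The perched gear rests on the key, 14 mm above its seat. It drops freely with keyway and key within 10 degrees; gear_boss is then 42 mm above this point.
- gear_shaft_end (a point): End of the gear stand's upright steel shaft, 16 mm in diameter, 88 mm above the desk. It lies 8 mm below the top of the boss while the gear is perched, and 6 mm above it when the gear is seated. The perched gear turns on the shaft either way with almost no resistance.
- pulley_boss (a point): The other wheel, to be left alone: smooth wooden pulley 76 mm wide with a belt groove round its rim, boss and keyway as the gear's, already seated on a like stand. Point: centre of its boss, 22 mm above the disc. x: along its keyway; z: up.
Not all that is in view belongs to the job. Leave any black look-alike of the part that bears gear_boss alone.

How it is judged:
By the outcome, as a careful person would: the job done as asked, in the order asked, and still so for the second after the job is handed in, with the robot touching nothing.
It also fails if it takes over 32 s, if anything falls off the work surface, if the arm or the gripper's body presses on something with over 40 N, if the wrist force passes 120 N, or if a joint passes its speed limit or range.

## Working session

There is one attempt and no reset: what is moved stays moved. The work goes in short steps, Python scripts to look and compute and a tool call to move; the robot and the scene stay as the last step left them, time stands still between calls to the robot, and variables do not carry over. Pictures are saved under pics/ and viewed, at most 10 in all, crops included, and the job is handed in when it is done.

Besides the shell and the picture viewer there is one more tool, called after "Emit:" in YAML: its name, and indented under it one key for each argument. arm_command: Moves the arm, as the interface text tells. Its arguments: {"type":"object","properties":{"series":{"type":"array","items":{"type":"number"}},"force":{"type":"number"}},"required":["series"]}

```bash
mkdir -p pics
cat > h.py <<'E'
import numpy as np, cv2
from plant import telemetry, vision, ctrl
def cam(n):
    c=vision.read_camera(n); R=cv2.Rodrigues(np.array(c['rvec'],float))[0]
    return c['color'],np.array(c['K']),R,np.array(c['tvec'],float).ravel()
def ray(c,uv,z):
    _,K,R,t=c; d=R.T@np.linalg.inv(K)@np.array([uv[0],uv[1],1.]); o=-R.T@t
    return o+d*(z-o[2])/d[2]
def proj(c,p):
    q=c[1]@(c[2]@np.array(p)+c[3]); return q[:2]/q[2]
E
python3 - <<'E'
from h import *
for n in('top','side'):
    c=cam(n); cv2.imwrite(f'pics/{n}0.png',c[0]); print(n,-c[2].T@c[3],c[2][2])
s=telemetry.get_state();print(s)
E
```

```text
top [ 0.48031866 -0.06105834  0.9236253 ] [ 0.08920529 -0.02552079 -0.99568625]
side [0.53238219 0.6220887  0.55782975] [ 0.0096856  -0.81276741 -0.5825078 ]
{'time': 0.1, 'qpos': array([ 1.02601864e+00,  2.87136920e-01,  1.57805129e+00,  3.24509483e-05,
        1.27860081e+00, -1.50010820e-01]), 'dq': array([-1.75975540e-04, -1.74302170e-03, -4.61819180e-03,  1.14686577e-04,
       -8.84931288e-04,  7.63268648e-05]), 'joint_efforts': array([ 2.55776831e-04, -4.07296014e+01, -2.93699151e+01, -1.34660540e-04,
        3.47942230e-03,  2.21029859e-05]), 'eef_pos': array([0.25925717, 0.62257447, 0.2300344 ]), 'tcp_rot': array([ 1.96108728e-01,  9.80581542e-01, -1.02729171e-03, -3.88479497e-04]), 'contact_force': array([-0.55060377,  0.10824541, -0.38570309]), 'wrist_torque': array([0.00015693, 0.01829739, 0.02515853]), 'finger_force': 0.0, 'opening': 0.9973395732597549}
```

View pics/top0.png

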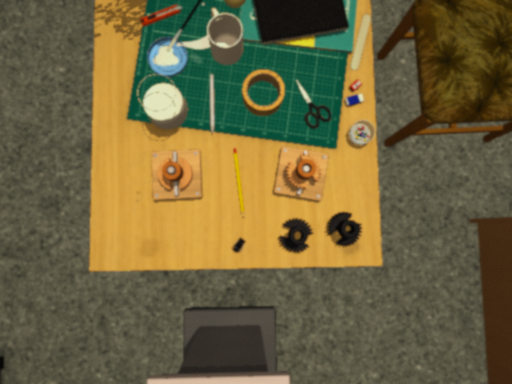

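View pics/side0.png

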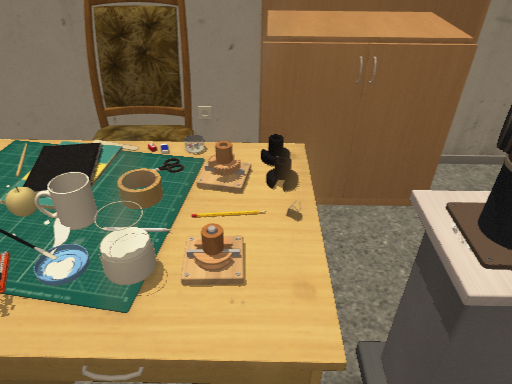

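The top view shows the two stands at about (175,174) and (303,172). The black look-alikes are at (296,235) and (345,229). I'll zoom in to see which stand holds the toothed gear.

Run:
```python
from h import *
t=cam('top');s=cam('side')
f=lambda im,x,y,w,h,W,H:cv2.resize(im[y:y+h,x:x+w],(W,H),interpolation=cv2.INTER_CUBIC)
a=np.hstack([f(t[0],143,140,66,66,400,400),f(t[0],270,140,66,66,400,400)])
b=np.hstack([f(s[0],175,215,80,80,400,200*1),f(s[0],190,135,80,40,400,200)])
cv2.imwrite('pics/z.png',np.vstack([a,b]))
print(ray(t,(173,171),.1),ray(t,(306,169),.1),ray(t,(176.5,174.5),.018),ray(t,(301.5,173.5),.018))
```

```text
[0.60126259 0.08518785 0.1       ] [ 0.60188681 -0.19265265  0.1       ] [0.60512391 0.09176864 0.018     ] [ 0.60365749 -0.19504999  0.018     ]
```

View pics/z.png

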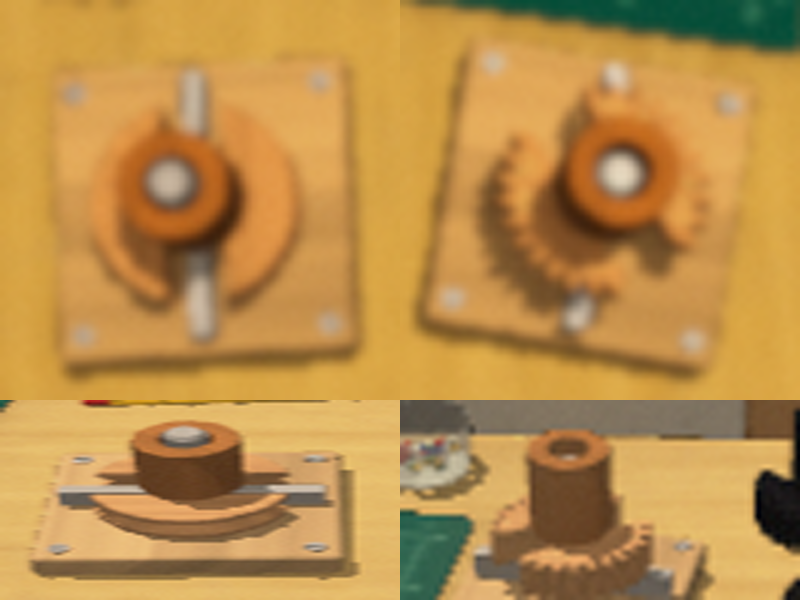

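In the zoom, the toothed gear is on the right stand. Its key ends are at crop (615,75) and (577,312), and the keyway gaps are near (553,115) and (650,270). The shaft end is at (620,173). The left wheel is the seated pulley. Next I'll compute the angles and the move.

Run:
```python
from h import *
from scipy.spatial.transform import Rotation as Ro
t=cam('top'); P=lambda x,y,z:ray(t,(270+(x-400)/6.06-.4,140+y/6.06-.4),z)
a=P(615,75,.032);b=P(577,312,.032)
c=P(553,115,.052);d=P(650,270,.052)
sh=P(620,173,.088)
an=lambda v:np.degrees(np.arctan2(v[1],v[0]))
print('key',a,b,an(a-b),'mid',(a+b)/2);print('slot',c,d,an(c-d),(c+d)/2);print('shaft',sh)
co=np.array([P(490,62,.018),P(732,103,.018),P(453,298,.018),P(693,340,.018)]);print('board',co.mean(0),an(co[0]-co[2]),an(co[1]-co[3]))
for g in (c,d): print(an(g-sh))
s=telemetry.get_state();R=Ro.from_quat(s['tcp_rot']);M=R.as_matrix();print(M.round(3),'y dir',an(M[:,1]))
print('to target cm (TCP z .2)',M.T@(np.array([*sh[:2],.2])-s['eef_pos'])*100)
```

```text
key [ 0.65113551 -0.20251775  0.032     ] [ 0.56176983 -0.18578237  0.032     ] -10.60684227692093 mid [ 0.60645267 -0.19415006  0.032     ]
slot [ 0.63269542 -0.17608433  0.052     ] [ 0.57497093 -0.21014842  0.052     ] 30.545493374531755 [ 0.60383318 -0.19311637  0.052     ]
shaft [ 0.60549223 -0.19441584  0.088     ]
board [ 0.6056667  -0.19465718  0.018     ] -10.134979241205583 -11.103119526621025
33.974978661288674
-152.73059405796565
[[-0.923  0.385 -0.001]
 [ 0.385  0.923 -0.001]
 [ 0.    -0.001 -1.   ]] y dir 67.3826577806488
to target cm (TCP z .2) [-63.37459089 -62.12546319   3.1242952 ]
```

Emit:
arm_command:
  series: [-2.6,-2.6,0,0,0,0,0,-5.2,-5.2,0,0,0,0,0,-7.8,-7.8,0,0,0,0,0,-10.4,-10.4,0,0,0,0,0,-13,-13,0,0,0,0,0,-15.6,-15.6,0,0,0,0,0,-18.2,-18.2,0,0,0,0,0,-20.8,-20.8,0,0,0,0,0,-23.4,-23.4,0,0,0,0,0,-26,-26,0,0,0,0,0]

```text
time: 1.08
eef_pos: [0.3998, 0.2814, 0.2314]
tcp_rot: [0.196, 0.981, 0.0, 0.0]
contact_force: [0.0, -0.6, 0.1]
opening: 0.999
finger_force: 0.0
```

Emit:
arm_command:
  series: [-2.6,-2.6,0,0,0,0,0,-5.2,-5.2,0,0,0,0,0,-7.8,-7.8,0,0,0,0,0,-10.4,-10.4,0,0,0,0,0,-13,-13,0,0,0,0,0,-15.6,-15.6,0,0,0,0,0,-18.2,-18.2,0,0,0,0,0,-20.8,-20.8,0,0,0,0,0,-23.4,-23.4,0,0,0,0,0,-26,-26,0,0,0,0,0]

```text
time: 1.92
eef_pos: [0.5399, -0.0588, 0.2314]
tcp_rot: [0.196, 0.981, 0.0, 0.0]
contact_force: [1.6, 0.7, -0.2]
opening: 1.003
finger_force: 0.0
```

Emit:
arm_command:
  series: [-2.3,-2,0.8,0,0,0,0,-4.5,-4,1.6,0,0,0,0,-6.8,-6,2.4,0,0,0,0,-9,-8,3.2,0,0,0,0,-11.3,-10,4,0,0,0,0,-11.3,-10,7,0,0,0,0,-11.3,-10,7,0,0,0,0,-11.3,-10,7,0,0,0,0]

```text
time: 2.58
eef_pos: [0.6037, -0.192, 0.1588]
tcp_rot: [0.196, 0.981, 0.001, -0.003]
contact_force: [-0.4, -0.4, 1.1]
opening: 1.002
finger_force: 0.0
```

Run:
```python
from h import *
t=cam('top');s=cam('side');st=telemetry.get_state()
print(st['eef_pos'],proj(t,[.6055,-.1945,.088]),proj(s,[.6055,-.1945,.096]),proj(s,st['eef_pos']))
f=lambda im,x,y,w,h:cv2.resize(im[y:y+h,x:x+w],(400,400),interpolation=cv2.INTER_CUBIC)
cv2.imwrite('pics/c.png',np.hstack([f(t[0],250,110,110,110),f(s[0],170,90,110,110)]))
```

```text
[ 0.60552244 -0.19207274  0.1622263 ] [305.94289276 168.14373894] [222.65688154 143.60106533] [221.61041556 118.44490501]
```

View pics/c.png

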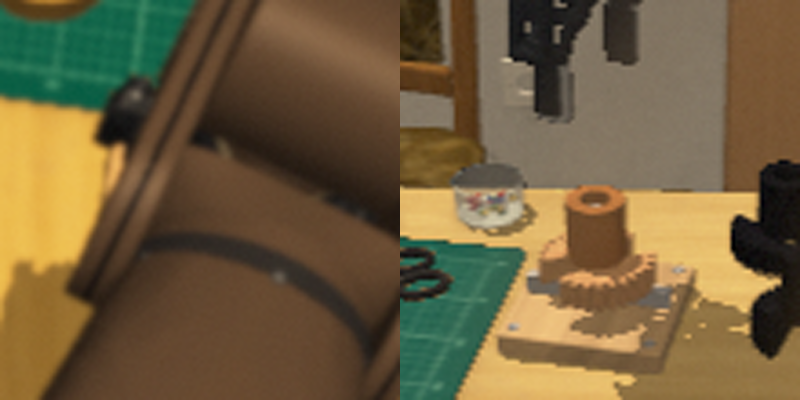

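The side view shows the boss top at about (223.5,144), within 1 px of the prediction, and the fingers are centred above it. I'll descend and grip the boss.

Emit:
arm_command:
  series: [-0.1,-0.2,2,0,0,0,0,-0.1,-0.2,4.5,0,0,0,0,-0.1,-0.2,7,0,0,0,0,-0.1,-0.2,8.7,0,0,0,0,-0.1,-0.2,10,0,0,0,0,-0.1,-0.2,10,0,0,0,0,-0.1,-0.2,10,0,0,0,0]

```text
time: 3.27
eef_pos: [0.606, -0.1946, 0.0623]
tcp_rot: [0.196, 0.981, -0.0, 0.0]
contact_force: [1.0, -0.2, 0.3]
opening: 1.002
finger_force: 0.0
```

Emit:
arm_command:
  series: [0,0,0,0,0,0,0.4,0,0,0,0,0,0,0.5,0,0,0,0,0,0,0.6,0,0,0,0,0,0,0.7,0,0,0,0,0,0,0.7,0,0,0,0,0,0,0.7,0,0,0,0,0,0,0.7,0,0,0,0,0,0,0.7]
  force: 25

```text
time: 3.93
eef_pos: [0.6063, -0.1955, 0.0627]
tcp_rot: [0.196, 0.981, -0.0, 0.001]
contact_force: [-0.9, -0.0, 6.0]
opening: 0.453
finger_force: 28.3
```

Emit:
arm_command:
  series: [0,0,0,0,0,5,0.7,0,0,0,0,0,10,0.7,0,0,0,0,0,15,0.7,0,0,0,0,0,20,0.7,0,0,0,0,0,25,0.7,0,0,0,0,0,30,0.7,0,0,0,0,0,35,0.7,0,0,0,0,0,39,0.7,0,0,0,0,0,42,0.7,0,0,0,0,0,42,0.7]

```text
time: 4.77
eef_pos: [0.6053, -0.1952, 0.0605]
tcp_rot: [0.535, 0.845, -0.0, 0.0]
contact_force: [1.6, -2.4, -1.7]
opening: 0.449
finger_force: 27.6
```

Run:
```python
from h import *
s=cam('side');st=telemetry.get_state()
print(st['eef_pos'],st['contact_force'],st['wrist_torque'],st['opening'],st['finger_force'])
cv2.imwrite('pics/d.png',cv2.resize(s[0][115:205,175:275],(800,600),interpolation=cv2.INTER_CUBIC))
```

```text
[ 0.60532836 -0.19521771  0.06051086] [ 1.16518772 -2.38083434 -2.73068591] [-0.38843476 -0.16284462  0.00852999] 0.45275350462611597 27.513686902821064
```

View pics/d.png

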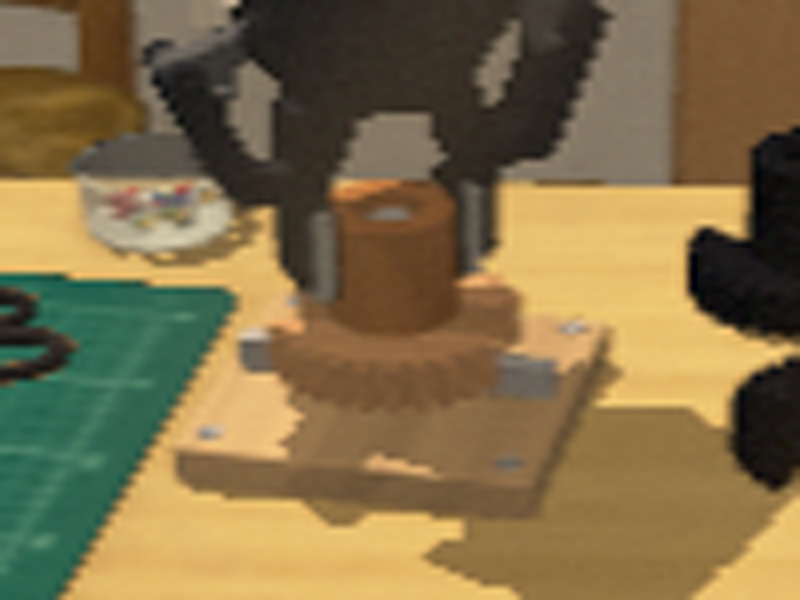

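After the turn, the keyway gap lines up with the key, with key ends at about (257,350) and (530,377). The gear's weight now hangs in the grip, so I'll release it.

Emit:
arm_command:
  series: [0,0,0,0,0,0,0.4,0,0,0,0,0,0,0.2,0,0,0,0,0,0,0,0,0,0,0,0,0,0,0,0,0,0,0,0,0,0,0,0,0,0,0,0]

```text
time: 5.32
eef_pos: [0.6056, -0.1948, 0.0614]
tcp_rot: [0.534, 0.845, 0.0, 0.0]
contact_force: [-0.5, -0.3, 0.1]
opening: 0.995
finger_force: 0.0
```

Run:
```python
from h import *
s=cam('side');st=telemetry.get_state()
print(st['eef_pos'],st['contact_force'],st['opening'])
cv2.imwrite('pics/e.png',cv2.resize(s[0][115:205,175:275],(800,600),interpolation=cv2.INTER_CUBIC))
```

```text
[ 0.60560263 -0.19486104  0.06141972] [0.13001071 0.8536407  0.12749107] 0.9994747823239358
```

View pics/e.png

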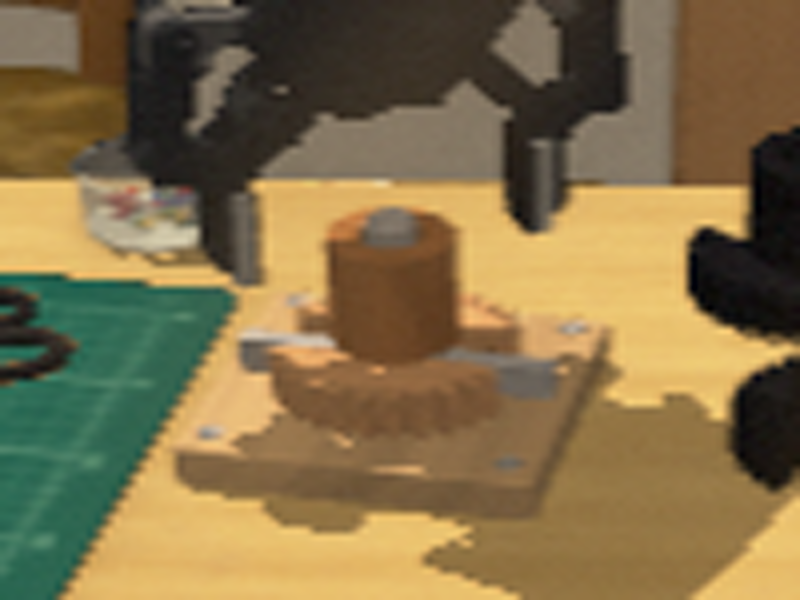

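The gear has dropped: the shaft now stands proud of the boss at (392,220) and the key lies in the slot. I'll back off upward and confirm.

Emit:
arm_command:
  series: [0,0,-2,0,0,0,0,0,0,-5,0,0,0,0,0,0,-8,0,0,0,0,0,0,-11,0,0,0,0,0,0,-14,0,0,0,0,0,0,-14,0,0,0,0,0,0,-14,0,0,0,0,0,0,-14,0,0,0,0]

```text
time: 6.03
eef_pos: [0.6052, -0.1947, 0.2008]
tcp_rot: [0.534, 0.845, -0.0, -0.0]
contact_force: [0.1, -0.3, -0.9]
opening: 0.998
finger_force: 0.0
```

Run:
```python
from h import *
s=cam('side');st=telemetry.get_state();im=s[0].copy()
print(st['eef_pos'],st['contact_force'],st['time'])
im=cv2.resize(im[115:205,175:275],(800,600),interpolation=cv2.INTER_CUBIC)
# expected boss-top outlines: seated green (.082)
for z,c in((.082,(0,255,0)),):
    for a in np.arange(0,6.28,.5):
        u=proj(s,[.6055+.02*np.cos(a),-.1945+.02*np.sin(a),z]); cv2.circle(im,(int((u[0]-175+.5)*8),int((u[1]-115+.5)*6.667)),2,c,-1)
for a in np.arange(0,6.28,.2):
    u=proj(s,[.6055+.039*np.cos(a),-.1945+.039*np.sin(a),.038]); cv2.circle(im,(int((u[0]-175+.5)*8),int((u[1]-115+.5)*6.667)),2,(255,0,0),-1)
cv2.imwrite('pics/f.png',im)
```

```text
[ 0.60470419 -0.19444794  0.19957543] [ 0.94884763  0.36540962 -1.08748528] 6.0833
```

View pics/f.png

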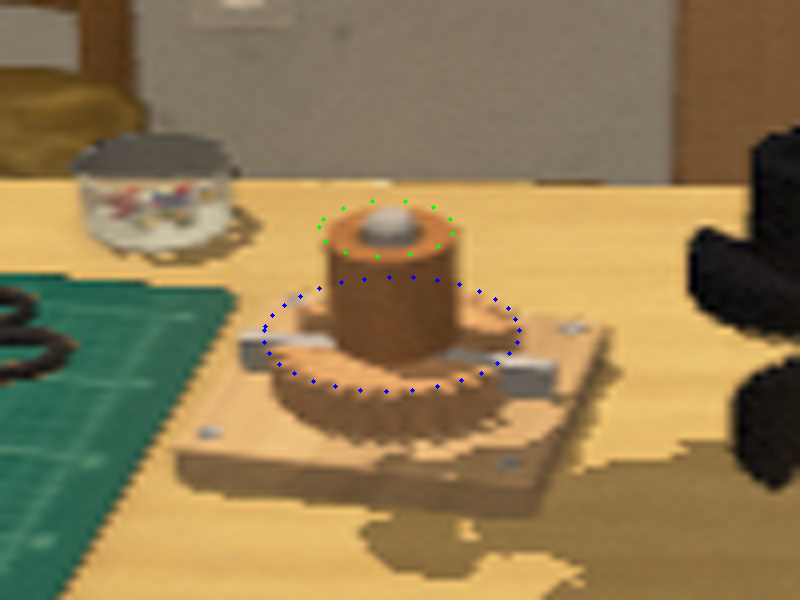

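The boss top at about (392,233) matches the projected seated outline to within 1 px. The gear lies flat with the key in its slot, and the gripper is clear. I'm handing the job in.

```bash
python3 -c "
from plant import ctrl
print(ctrl.sign_off())"
```

```text
the job is handed in; nothing more can be done
None
```

The gear was turned about 42° on its shaft and dropped over the key to lie flat on its board; I released it, backed the arm clear, left the pulley alone, and handed the job in at about 6.1 s (the sign-off returned no verdict).

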